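# Check a drilled block with a flush-pin depth gauge

### The job

Check the depth of the drilled block that is clamped in the green vice: pick up the loose depth gauge from the bench and lower it gently and level over both dowels (either way round) until its plate lies flush on the block. Then press the gauge's sprung pin down until it bottoms in the bore, keep it down for at least a second and let go, leaving the gauge seated on its dowels. Do not knock the other things on the bench about.

Things in the scene. Friction and masses are not known exactly. Their poses are not given: they have to be found in the camera images.
- vice: Low green drill vice fixed to the bench on the robot's left or right, with a plain steel block clamped in it. Origin: on the bench under the block's centre; z up, y along the jaws and the line of the dowels, turned up to 0.4 rad. Jaws 75 mm high, 110 mm along y. Screw and T-bar reach 145 mm towards -x, 57 mm high.
- bore_mouth (a point): Centre of the mouth of the blind bore, on the level top face of the clamped block: face 56 mm (x) by 130 mm (y), 95 mm above the bench, 20 mm above the jaws. The bore is 17 mm in diameter and 18 mm deep. Two dowels stand on this face at y = +48 and -48 mm. Axes as the vice's.
- dowel_1 (a point): Tip of the steel dowel at y = +48 mm: 12 mm diameter for 14 mm above the block's face, then a taper to 4 mm diameter at 22 mm height.
- dowel_2 (a point): Tip of the like dowel at y = -48 mm.
- gauge: Flush-pin depth gauge, loose, about 0.35 kg, flat on the bench on the side away from the vice. Aluminium plate 50 mm (x) by 130 mm (y), 10 mm thick, two 13.5 mm through holes at y = +48 and -48 mm, square grip block and sprung pin in its middle. Origin: centre of the plate's underside, z up. Fits either way round.
- grip_block (a point): Centre of the gauge's 28 x 28 mm square grip block, 30 mm above the plate's underside; the block stands from 10 to 50 mm height, its sides along the gauge's x and y. Fingers closing on it along x stay clear of the dowels, whose tips come 12 mm above the seated plate.
- pin_top (a point): Centre of the top of the pin's head: a disc 22 mm in diameter and 8 mm thick, 82 mm above the plate's underside when the pin is up (32 mm above the grip block's top). The pin, 10 mm in diameter, runs down through the gauge.
- gauge_pin (a joint): How far the pin is pressed down, m; 0 = up, its tip 1 mm inside the plate's underside. A spring (2 N at the start, 6 N at 19 mm) brings it back up. With the gauge seated it bottoms in the bore at about 0.019; on a flat surface it goes only about 0.001.
- spanner: open-ended spanner, about 180 mm long, lying between the two working places; bystander
- pipe_offcut: short steel pipe standing on end, 48 mm diameter, 50 mm tall, at the back middle; bystander
- oil_bottle: oil bottle, 60 mm diameter, 150 mm tall, on the left; bystander
- screw_jar: glass jar with a steel cap, 70 mm diameter, 80 mm tall, on the left; bystander
- hammer: hammer lying on the right; bystander

How it is judged:
On the way, in this order (a step that is already met when the one before it is completed fails the run):
1. the gauge is seated on both dowels, flush on the block (z of gauge in the frame of bore_mouth between -0.003 and 0.002 m and horizontal distance between gauge and bore_mouth below 0.003 m and angle between the y axis of gauge and the y axis of bore_mouth, either way round below 0.05 rad and angle between gauge's own z axis and vertical below 0.03 rad), for 0.2 s.
2. with the gauge seated, the pin is pressed to the bottom of the bore and kept there for 0.9 s (all of step 1 and value of joint gauge_pin above 0.0175 m), for 0.9 s.
At the end, for the whole second after the job is handed in: The gauge rests on the block, over both dowels (underside within 2 mm of the block's face, centre within 3 mm of the bore, aligned within 0.05 rad either way round, tilt under 0.03 rad), still, with its pin sprung back up (within 3 mm) (all of step 1 and value of joint gauge_pin below 0.003 m and linear speed of gauge below 0.01 m/s); the robot touches nothing.
It fails at once if the gauge is dropped or driven onto the dowels (faster than 0.35 m/s within 40 mm of its seat) (distance between gauge and bore_mouth below 0.04 m and linear speed of gauge above 0.35 m/s).
It fails at once if the gauge is tilted by more than 0.25 rad within 40 mm of its seat (distance between gauge and bore_mouth below 0.04 m and angle between gauge's own z axis and vertical above 0.25 rad).
It fails at once if a bystander is moved by more than 30 mm (distance of any of spanner, pipe_offcut, oil_bottle, screw_jar, hammer from where it was at the start of the episode above 0.03 m).
It also fails if it takes over 58 s, if anything falls off the work surface, if the arm or the gripper's body presses on something with over 40 N, if the wrist force passes 120 N, or if a joint passes its speed limit or range.

### The arm

A 6-joint arm with a two-finger parallel gripper is mounted at the origin on the work surface. World frame = base frame: x ahead of the robot, y to its left, z up, the work surface at z = 0. Lengths are in m, angles in rad, forces in N, time in s.
With the tool pointing down it reaches from about 0.35 to 0.975 m from the base axis. Payload 4.9 kg.
Tool frame: the origin (TCP) lies midway between the tips of the shut fingers; the grasp point (between the pads) lies 19 mm behind it; z points along the fingers, y is the line along which they close (so a half turn about z gives the same grasp; the last joint's range is limited). The gripper opens to 85 mm and grips with 20 to 120 N. Pads are 22 mm wide; open, the fingers measure 114 mm over their backs; the gripper's body (76 mm by 85 mm) begins 54 mm behind the grasp point. The pads swing forward as they close: fully open they stand 13 mm farther back than shut.
Start: joints at [1.043, 0.053, 1.613, -0, 1.476, -0.119], TCP at [0.248, 0.573, 0.231] pointing down, gripper open.
Joint ranges: [-3.01, 3.01], [-1.01, 2.22], [0.06, 2.58], [-1.02, 4.17], [0.09, 2.62], [-3.14, 3.14]. Speed limits (rad/s): [2.57, 2.57, 3.14, 3.14, 3.14, 3.14].

### API

Orientations are given as a unit quaternion [w, x, y, z].
In Python, from plant import manip, sensors, grab_frame, camera_params gives the robot as it stands (manip), with the cameras as plain functions and the readings (sensors).
- The arm moves only by the shell command python3 shift.py 'ROWS'. ROWS is a JSON list of rows, 1 to 5 of them, each of 7 numbers: the opening from 0.0 (shut) to 1.0 (fully open), then dx, dy, dz in m, then a rotation vector rx, ry, rz in rad; each row shifts and turns the commanded pose from where the row before left it, along the tool's axes as they then stand; what a row does not reach is not made up. A row lasts 1/8 s, in which the tool goes at most 0.0625 m and 0.188 rad, less where a joint would pass 70% of its speed; a pose out of reach is approached as far as the arm can. The fingers move at their own pace and stop on an object; the grip force is fixed at half the most. Time passes only in rows, so rows that do not move let the fingers close. It prints the time, the measured TCP pose, the force, the opening and the grip force at its end.
- sensors.state(): the state, without advancing time (a new reading comes with each control period).
- grab_frame(name): name is "side" or "top"; returns the picture (384x512x3 uint8, red, green, blue); there is no depth.
- camera_params(name): a dict with "intrinsics" (3x3 intrinsics, pixels), "xyz" and "orientation" of the camera in the world. Camera axes: x right, y down, z forward; pixel columns grow to the right and rows downward; lengths in m; the calibration is good to about 2 mm. A picture is of the moment at which its call begins. camera_params takes no time and is no camera call.
- manip.job_done(): hands the job in; it is judged then, once.
The state is a dict: "time": time; "joint_pos": joint angles; "joint_vel": joint speeds; "joint_efforts": joint torques, N m; "tool_pos": TCP position; "tool_rot": TCP orientation; "contact_force": force on the tool from outside, world axes, zero at the start; "ft_torque": the same for the moment, N m; "gripper_width": opening from 0.0 (shut) to 1.0 (fully open); "grasp_force": force on a finger pad.
Only numpy, scipy, OpenCV 4.12 (cv2) and the standard library are available. Lean on these libraries where they do the work, as an engineer would, in place of code of your own. Each camera call takes 0.05 s, during which the arm holds its last target. There are 200 camera calls.

## Working session

There is one attempt and no reset: what is moved stays moved. The work goes in short steps, Python scripts to look and compute and a shell command to move; the robot and the scene stay as the last step left them, time stands still between calls to the robot, and variables do not carry over. Pictures are saved under pics/ and viewed, at most 10 in all, crops included, and the job is handed in when it is done.

```bash
ls; mkdir -p pics; python3 - <<'E'
from plant import manip, sensors, grab_frame, camera_params
import cv2
for n in("top","side"):
    cv2.imwrite(f"pics/{n}0.png",grab_frame(n)[:,:,::-1]); print(n,camera_params(n))
s=sensors.state(); print(s["time"],s["tool_pos"],s["tool_rot"],s["contact_force"])
E
```

```text
pics
plant.py
shift.py
top {'intrinsics': array([[358.5464611 ,   0.        , 261.68213245],
       [  0.        , 358.5464611 , 190.60647824],
       [  0.        ,   0.        ,   1.        ]]), 'xyz': array([ 0.38376223, -0.01408647,  1.14913308]), 'orientation': array([-0.06502036,  0.70885422, -0.69992138,  0.05837898])}
side {'intrinsics': array([[409.71495411,   0.        , 254.18402965],
       [  0.        , 409.71495411, 192.95812427],
       [  0.        ,   0.        ,   1.        ]]), 'xyz': array([-0.00683405, -0.80552782,  0.89068234]), 'orientation': array([-0.40957428,  0.8589588 , -0.27600014,  0.13513921])}
0.1 [0.24816068 0.57299874 0.23016198] [-3.01823248e-04  2.03000066e-01  9.79178278e-01 -8.84950936e-04] [-0.16588453 -0.2408948   0.74750692]
```

View pics/top0.png

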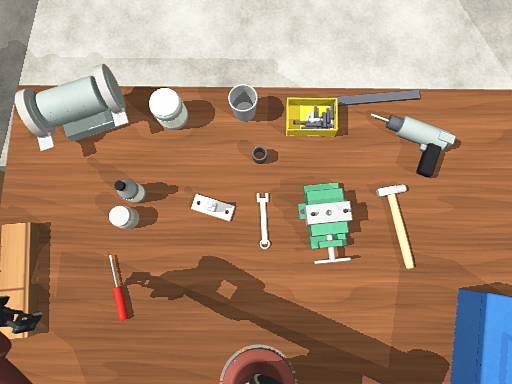

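View pics/side0.png

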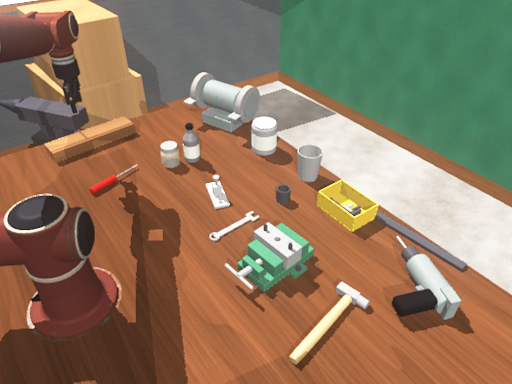

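The top view shows the gauge at about (213,207) and the block with its dowels and bore at about (328,212). The side view shows the gauge at (217,193) and the block at (280,243). I'll enlarge both.

```bash
cat > h.py <<'E'
import numpy as np
from plant import manip, sensors, grab_frame, camera_params
from scipy.spatial.transform import Rotation as R
def rot(q): return R.from_quat([q[1],q[2],q[3],q[0]]).as_matrix()
def ray(n,uv):
    c=camera_params(n); d=rot(c["orientation"])@np.linalg.inv(c["intrinsics"])@[uv[0],uv[1],1.]
    return np.array(c["xyz"]),d/np.linalg.norm(d)
def onz(n,uv,z):
    o,d=ray(n,uv); return o+d*(z-o[2])/d[2]
def tri(a,b):
    A=np.zeros((3,3));v=np.zeros(3)
    for n,uv in(("top",a),("side",b)):
        o,d=ray(n,uv);P=np.eye(3)-np.outer(d,d);A+=P;v+=P@o
    return np.linalg.solve(A,v)
def proj(n,p):
    c=camera_params(n); q=np.array(c["intrinsics"])@rot(c["orientation"]).T@(np.array(p)-c["xyz"]); return q[:2]/q[2]
E
python3 - <<'E'
import cv2,numpy as np
t=cv2.imread("pics/top0.png");s=cv2.imread("pics/side0.png")
def c(i,x,y,w=66,h=50):return cv2.resize(i[y:y+h,x:x+w],None,fx=6,fy=6,interpolation=cv2.INTER_CUBIC)
cv2.imwrite("pics/c0.png",np.vstack([np.hstack([c(t,180,182),c(t,295,187)]),np.hstack([c(s,185,168),c(s,245,213)])]))
from h import *
for n,i,b in(("top",t,(180,182,66,50)),("top",t,(295,187,66,50)),("side",s,(185,168,66,50)),("side",s,(245,213,66,50))):
    x,y,w,h=b;g=i[y:y+h,x:x+w].astype(int);m=((g.min(2)>140)&(g.max(2)-g.min(2)<40)).astype(np.uint8)
    k=max(cv2.findContours(m,0,2)[0],key=cv2.contourArea);r=cv2.minAreaRect(k);print(n,np.array(r[0])+[x,y],r[1],r[2],(cv2.boxPoints(r)+[x,y]).round(1).tolist())
E
```

```text
top [212.53121185 206.90288925] (40.93722152709961, 16.014480590820312) 17.818889617919922 [[190.6, 208.3], [195.5, 193.0], [234.5, 205.5], [229.6, 220.8]]
top [327.55342865 212.49422455] (19.31986427307129, 46.29780578613281) 83.82982635498047 [[303.5, 205.4], [349.5, 200.4], [351.6, 219.6], [305.6, 224.6]]
side [216.36961365 192.12264824] (33.60676956176758, 15.556845664978027) 68.5522689819336 [[203.0, 179.3], [217.5, 173.6], [229.8, 204.9], [215.3, 210.6]]
side [279.42583847 241.62492561] (52.56892013549805, 21.376277923583984) 40.15599822998047 [[252.4, 232.8], [266.2, 216.5], [306.4, 250.4], [292.6, 266.7]]
```

View pics/c0.png

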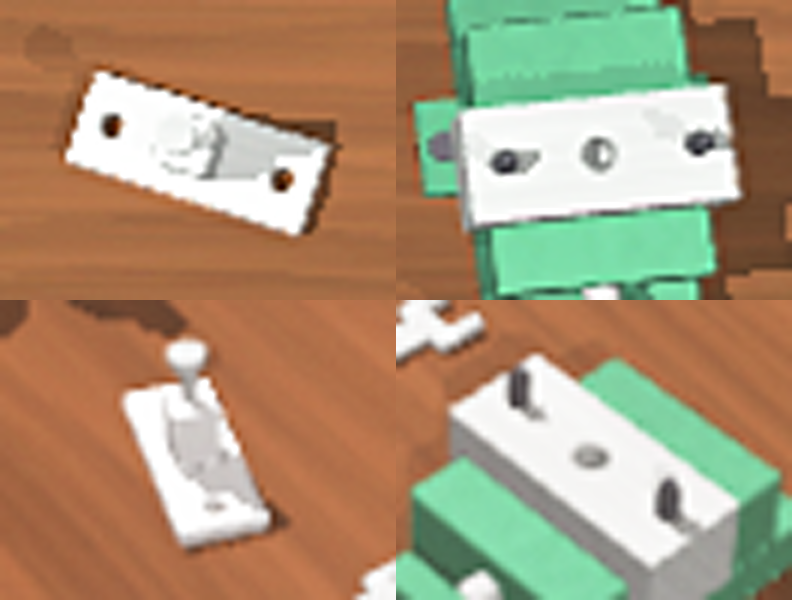

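The crops show the gauge holes at about (198.3,202.5) and (226.7,211.5) in the top view. The bore is at about (328.3,212.2) in the top view and (277,238.7) in the side view, and the dowels are dark.

```bash
python3 - <<'E'
import cv2
from h import *
def P(cx,cy,x,y):return np.array([(cx+.5)/6-.5+x,(cy+.5)/6-.5+y])
np.set_printoptions(precision=4,suppress=True)
h1,h2=P(112,125,180,182),P(282,179,180,182)
a,b=onz("top",h1,.008),onz("top",h2,.008);print("holes",a,b,(a+b)/2,np.linalg.norm(a-b),np.arctan2(*(b-a)[1::-1]))
q=[onz("top",p,.01) for p in([190.6,208.3],[195.5,193.0],[234.5,205.5],[229.6,220.8])];print("gaugerect",np.mean(q,0),[np.linalg.norm(q[i]-q[i-1]) for i in range(4)])
e=q[2]-q[1];print(np.arctan2(e[1],e[0]))
print("head side", onz("side",P(186,350-300,185,168),.082),"grip? head top",onz("top",P(172,132,180,182),.082))
print("pin tri",tri(P(172,132,180,182),P(186,52,185,168)))
h=P(213,505-300,185,168);print("side hole2",onz("side",h,.01))
B=P(202,153,295,187);Bs=P(194,156,245,213)
print("bore top",onz("top",B,.095),"side",onz("side",Bs,.095),"tri",tri(B,Bs))
q=[onz("top",p,.095) for p in([303.5,205.4],[349.5,200.4],[351.6,219.6],[305.6,224.6])];print("rect",np.mean(q,0),[np.linalg.norm(q[i]-q[i-1]) for i in range(4)]);e=q[1]-q[0];print(np.arctan2(e[1],e[0]))
# dowels dark centroids: top and side
for n,(x,y) in (("top",(295,187)),("side",(245,213))):
    i=cv2.imread(f"pics/{n}0.png")[y:y+50,x:x+66].astype(int)
    m=(i.max(2)<115).astype(np.uint8);c,l,s,ce=cv2.connectedComponentsWithStats(m)
    print(n,[(s[k].tolist(),(ce[k]+[x,y]).round(1).tolist()) for k in range(1,c) if s[k,4]>3])
d1,d2=onz("top",P(112,160,295,187),.112),onz("top",P(304,143,295,187),.112);print("dow",d1,d2,(d1+d2)/2,np.linalg.norm(d1-d2),np.arctan2(*(d2-d1)[1::-1]))
D1,D2=tri(P(112,160,295,187),P(120,390-300,245,213)),tri(P(304,143,295,187),P(272,500-300,245,213));print("dowtri",D1,D2)
s=sensors.state();T=rot(s["tool_rot"]);print("tool",s["tool_pos"],"\n",T)
E
```

```text
holes [0.5441 0.2016 0.008 ] [0.5161 0.1095 0.008 ] [0.5301 0.1556 0.008 ] 0.09628683301453525 -1.8655183615746007
gaugerect [0.5301 0.1549 0.01  ] [np.float64(0.13193003848100934), np.float64(0.051665893293175946), np.float64(0.13291487582847772), np.float64(0.0512807930655243)]
-1.8694733159174215
head side [0.5316 0.1513 0.082 ] grip? head top [0.5305 0.1574 0.082 ]
pin tri [0.533  0.1575 0.076 ]
side hole2 [0.5159 0.1045 0.01  ]
bore top [ 0.5078 -0.2001  0.095 ] side [ 0.5087 -0.2045  0.095 ] tri [ 0.5095 -0.2015  0.0916]
rect [ 0.5067 -0.1981  0.095 ] [np.float64(0.05700631248958753), np.float64(0.1373745242245658), np.float64(0.057124285306103105), np.float64(0.1360881762312758)]
-1.4494828336577363
top [([8, 0, 1, 4, 4], [303.0, 188.5]), ([44, 0, 22, 50, 416], [352.8, 212.1]), ([48, 22, 5, 4, 12], [345.1, 210.6]), ([16, 25, 4, 4, 11], [312.6, 213.8]), ([34, 35, 4, 1, 4], [330.5, 222.0]), ([44, 34, 4, 1, 4], [340.5, 221.0]), ([12, 37, 6, 4, 10], [309.3, 225.4]), ([24, 36, 4, 1, 4], [320.5, 223.0]), ([43, 46, 5, 1, 5], [340.0, 233.0]), ([24, 48, 4, 1, 4], [320.5, 235.0])]
side [([19, 12, 3, 6, 18], [265.0, 227.5]), ([44, 30, 3, 7, 18], [290.1, 246.2]), ([3, 34, 19, 16, 89], [254.0, 254.9]), ([60, 44, 6, 6, 22], [308.2, 260.3])]
dow [ 0.5019 -0.1536  0.112 ] [ 0.5113 -0.2465  0.112 ] [ 0.5066 -0.2     0.112 ] 0.09336831968168374 -1.4697174761165588
dowtri [ 0.5033 -0.1552  0.1007] [ 0.5142 -0.2499  0.1011]
tool [0.2482 0.573  0.2302] 
 [[-0.9176  0.3975 -0.001 ]
 [ 0.3975  0.9176 -0.0016]
 [ 0.0002 -0.0019 -1.    ]]
```

```bash
python3 shift.py '[[1,0,0,0,0,0,0.182],[1,0,0,0,0,0,0.182],[1,0,0,0,0,0,0.182],[1,0,0,0,0,0,0.182],[1,0,0,0,0,0,0.182]]'; python3 shift.py '[[1,0,0,0,0,0,0.183],[1,0,0,0,0,0,0.183],[1,0,0,0,0,0,0.183]]'; python3 shift.py '[[1,-0.035,0.0435,0,0,0,0],[1,-0.035,0.0435,0,0,0,0],[1,-0.035,0.0435,0,0,0,0],[1,-0.035,0.0435,0,0,0,0],[1,-0.035,0.0435,0,0,0,0]]'; python3 shift.py '[[1,-0.035,0.0435,0,0,0,0],[1,-0.035,0.0435,0,0,0,0],[1,-0.035,0.0435,0,0,0,0],[1,-0.035,0.0435,0,0,0,0],[1,0,0,0,0,0,0]]'
cat >> h.py <<'E'
def goto(x,y,z,yang):
    "shift in tool axes to reach (x,y,z) with tool y along angle yang (mod pi), tool vertical"
    s=sensors.state();T=rot(s["tool_rot"]);p=np.array(s["tool_pos"])
    Y=np.array([np.cos(yang),np.sin(yang),0]); 
    if Y@T[:,1]<0:Y=-Y
    Z=np.array([0,0,-1.]);G=np.c_[np.cross(Y,Z),Y,Z]
    print("t",s["time"],"d",(T.T@(np.array([x,y,z])-p)).round(4),"rv",R.from_matrix(T.T@G).as_rotvec().round(4),"pos",p.round(4),"F",np.round(s["contact_force"],1),"M",np.round(s["ft_torque"],2),"w",round(float(s["gripper_width"]),3),"j",np.round(s["joint_pos"],2))
E
python3 -c "
from h import *
goto(.5302,.1555,.018,-1.867+np.pi/2)"
```

```text
time: 0.72
tool_pos: [0.2483, 0.5731, 0.2305]
tool_rot: [0.0, 0.615, 0.789, -0.001]
contact_force: [-0.8, -0.6, -0.0]
gripper_width: 1.002
grasp_force: 0.0
time: 1.1
tool_pos: [0.2482, 0.5732, 0.2306]
tool_rot: [0.0, 0.806, 0.592, -0.001]
contact_force: [0.2, -0.2, 0.1]
gripper_width: 1.002
grasp_force: 0.0
time: 1.72
tool_pos: [0.4057, 0.3408, 0.2308]
tool_rot: [0.0, 0.804, 0.595, -0.0]
contact_force: [1.8, -0.1, -0.4]
gripper_width: 1.0
grasp_force: 0.0
time: 2.35
tool_pos: [0.5318, 0.1548, 0.2306]
tool_rot: [-0.0, 0.805, 0.593, -0.001]
contact_force: [-0.6, 0.2, -0.3]
gripper_width: 0.998
grasp_force: 0.0
t 2.35 d [ 0.0004 -0.0016  0.2126] rv [-0.0007  0.0009 -0.006 ] pos [0.5318 0.1548 0.2306] F [-0.6  0.2 -0.3] M [-0.05  0.01  0.  ] w 0.998 j [ 0.15 -0.12  1.78 -0.    1.48  0.45]
```

```bash
python3 shift.py '[[1,0,-0.002,0.03,0,0,-0.006],[1,0,0,0.035,0,0,0],[1,0,0,0.035,0,0,0],[1,0,0,0.03,0,0,0],[1,0,0,0,0,0,0]]'; python3 - <<'E'
from h import *
import cv2
goto(.5302,.1555,.018,-1.867+np.pi/2)
t=grab_frame("top")[:,:,::-1];s=grab_frame("side")[:,:,::-1]
cv2.imwrite("pics/a1.png",np.hstack([cv2.resize(t[172:242,175:241],None,fx=6,fy=6),cv2.resize(s[150:220,180:246],None,fx=6,fy=6)]))
E
```

```text
time: 2.98
tool_pos: [0.5256, 0.1587, 0.098]
tool_rot: [-0.002, 0.802, 0.598, -0.003]
contact_force: [-0.0, -0.4, 0.8]
gripper_width: 0.998
grasp_force: 0.0
t 2.975 d [-0.0015  0.0058  0.0799] rv [-0.0065  0.0029  0.0062] pos [0.5256 0.1587 0.098 ] F [-0.  -0.4  0.8] M [-0.04  0.02  0.01] w 0.998 j [ 0.16 -0.    1.9   0.    1.25  0.45]
```

View pics/a1.png

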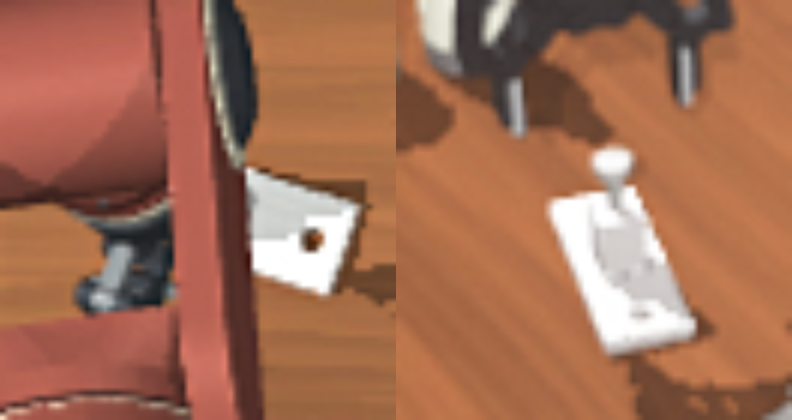

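The top view is partly hidden by the arm. In the side view the open fingers straddle the pin, with their tips at about (520,130) and (685,100) in the crop. I'll correct the offset and go down.

```bash
python3 shift.py '[[1,-0.0015,0.006,0.02,-0.006,0.003,0.006],[1,0,0,0.02,0,0,0],[1,0,0,0,0,0,0],[1,0,0,0,0,0,0]]'; python3 -c "
from h import *
goto(.5302,.1555,.018,-1.867+np.pi/2)"
```

```text
time: 3.58
tool_pos: [0.5345, 0.1553, 0.062]
tool_rot: [0.002, 0.804, 0.595, 0.003]
contact_force: [0.4, -0.3, 0.0]
gripper_width: 1.002
grasp_force: 0.0
t 3.575 d [-0.0013 -0.0044  0.0439] rv [ 0.0067 -0.0034 -0.0006] pos [0.5345 0.1553 0.062 ] F [ 0.4 -0.3  0. ] M [ 0.01  0.01 -0.04] w 1.002 j [0.15 0.05 1.91 0.   1.17 0.45]
```

```bash
for i in 1 2 3; do python3 shift.py '[[1,0,0,0,0,0,0]]' | sed -n 2,3p; done; python3 -c "
from h import *
goto(.5302,.1555,.018,-1.867+np.pi/2)"
```

```text
tool_pos: [0.5348, 0.1553, 0.0624]
tool_rot: [0.002, 0.804, 0.595, 0.004]
tool_pos: [0.5346, 0.1553, 0.062]
tool_rot: [0.002, 0.804, 0.595, 0.004]
tool_pos: [0.5343, 0.1552, 0.0617]
tool_rot: [0.002, 0.804, 0.595, 0.003]
t 3.95 d [-0.001  -0.0043  0.0436] rv [ 0.0065 -0.0032 -0.0007] pos [0.5343 0.1552 0.0617] F [-0.3 -0.6  0.9] M [ 0.02 -0.02 -0.01] w 0.999 j [0.15 0.05 1.91 0.   1.17 0.45]
```

```bash
python3 shift.py '[[1,-0.001,-0.0043,0.012,0.0065,-0.003,0],[1,0,0,0.015,0,0,0],[1,0,0,0,0,0,0],[1,0,0,0,0,0,0]]'; python3 -c "
from h import *
goto(.5302,.1555,.018,-1.867+np.pi/2)"
```

```text
time: 4.45
tool_pos: [0.5296, 0.1554, 0.0338]
tool_rot: [-0.0, 0.804, 0.595, -0.0]
contact_force: [-0.2, -0.2, -0.5]
gripper_width: 0.997
grasp_force: 0.0
t 4.45 d [0.0002 0.0005 0.0158] rv [-0.0011  0.0003 -0.0009] pos [0.5296 0.1554 0.0338] F [-0.2 -0.2 -0.5] M [-0.   -0.    0.03] w 0.997 j [0.15 0.09 1.93 0.   1.13 0.45]
```

```bash
python3 shift.py '[[1,0,0.0005,0.015,-0.001,0,0],[1,0,0,0,0,0,0],[0.6,0,0,0,0,0,0],[0.4,0,0,0,0,0,0],[0.3,0,0,0,0,0,0]]';python3 shift.py '[[0,0,0,0,0,0,0],[0,0,0,0,0,0,0],[0,0,0,0,0,0,0],[0,0,0,0,0,0,0],[0,0,0,0,0,0,0]]'; python3 -c "
from h import *
goto(.5302,.1555,.018,-1.867+np.pi/2)"
```

```text
time: 5.08
tool_pos: [0.5305, 0.1554, 0.0196]
tool_rot: [0.0, 0.804, 0.595, 0.0]
contact_force: [0.0, -0.0, 0.4]
gripper_width: 0.376
grasp_force: 0.0
time: 5.7
tool_pos: [0.5309, 0.1554, 0.0198]
tool_rot: [0.001, 0.804, 0.595, 0.001]
contact_force: [1.1, -0.8, 3.7]
gripper_width: 0.319
grasp_force: 60.3
t 5.7 d [-0.0001 -0.0007  0.0018] rv [ 0.0017 -0.0005 -0.0008] pos [0.5309 0.1554 0.0198] F [ 1.1 -0.8  3.7] M [ 0.01 -0.11 -0.  ] w 0.319 j [ 0.15  0.11  1.93 -0.    1.1   0.45]
```

```bash
python3 shift.py '[[0,0,0,-0.02,0,0,0],[0,0,0,-0.04,0,0,0],[0,0,0,-0.045,0,0,0],[0,0,0,-0.045,0,0,0],[0,0,0,-0.03,0,0,0]]'; python3 shift.py '[[0,0,0,0,0,0,-0.135],[0,0,0,0,0,0,-0.135],[0,0,0,0,0,0,-0.135],[0,0,0,0,0,0,0],[0,0,0,0,0,0,0]]';python3 -c "
from h import *
goto(.507,-.200,.19,.109)"
```

```text
time: 6.32
tool_pos: [0.5296, 0.1554, 0.2014]
tool_rot: [0.0, 0.804, 0.595, 0.0]
contact_force: [0.2, 0.5, -4.8]
gripper_width: 0.317
grasp_force: 60.2
time: 6.95
tool_pos: [0.5295, 0.1553, 0.1988]
tool_rot: [-0.0, 0.669, 0.744, -0.0]
contact_force: [-0.2, 0.1, -5.1]
gripper_width: 0.32
grasp_force: 60.1
t 6.95 d [-0.3509 -0.0601  0.0089] rv [-0.001   0.0002 -0.0028] pos [0.5295 0.1553 0.1988] F [-0.2  0.1 -5.1] M [-0.   -0.03 -0.06] w 0.32 j [ 0.15 -0.1   1.82 -0.    1.42  0.04]
```

```bash
python3 shift.py '[[0,-0.03,-0.005,0,0,0,-0.003],[0,-0.05,-0.0085,0,0,0,0],[0,-0.05,-0.0085,0,0,0,0],[0,-0.05,-0.0085,0,0,0,0],[0,-0.05,-0.0085,0,0,0,0]]'; python3 shift.py '[[0,-0.05,-0.0085,0,0,0,0],[0,-0.04,-0.007,0,0,0,0],[0,-0.03,-0.0055,0,0,0,0],[0,0,0,0,0,0,0],[0,0,0,0,0,0,0]]'; python3 - <<'E'
from h import *
import cv2
goto(.507,-.2,.19,.109)
t=grab_frame("top")[:,:,::-1];s=grab_frame("side")[:,:,::-1]
cv2.imwrite("pics/t2.png",t);cv2.imwrite("pics/s2.png",s)
cv2.imwrite("pics/a2.png",np.hstack([cv2.resize(t[165:245,295:361],None,fx=6,fy=6),cv2.resize(s[180:260,245:311],None,fx=6,fy=6)]))
E
```

```text
time: 7.58
tool_pos: [0.5163, -0.079, 0.1993]
tool_rot: [0.0, 0.667, 0.745, 0.0]
contact_force: [1.6, 0.2, -4.2]
gripper_width: 0.316
grasp_force: 60.1
time: 8.2
tool_pos: [0.509, -0.1986, 0.1991]
tool_rot: [-0.0, 0.667, 0.745, 0.0]
contact_force: [-0.4, 0.5, -4.2]
gripper_width: 0.318
grasp_force: 60.1
t 8.2 d [-0.0011 -0.0022  0.0091] rv [ 0.     -0.0008  0.0013] pos [ 0.509  -0.1986  0.1991] F [-0.4  0.5 -4.2] M [-0.02 -0.03 -0.02] w 0.318 j [-0.51 -0.11  1.83  0.    1.43 -0.62]
```

View pics/a2.png

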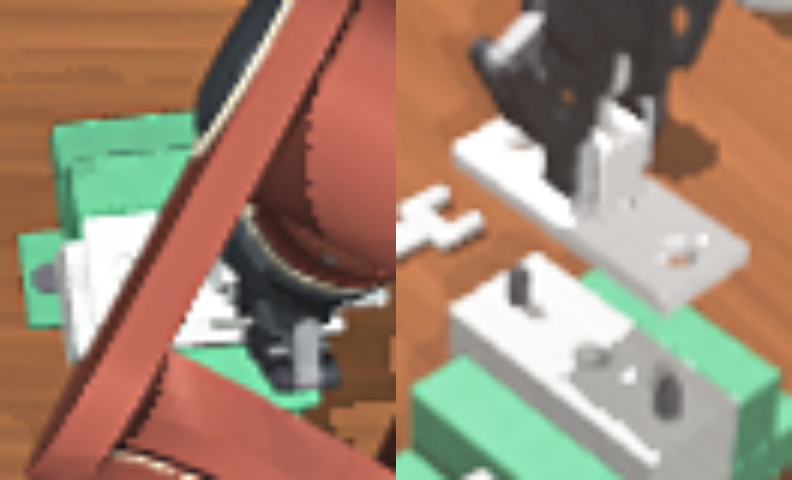

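The gauge hangs level over the block. In the side crop the near hole is at about (684,250) and the dowels are at (519,287) and (667,393). I'll go down to just above the tips and compare there.

```bash
python3 shift.py '[[0,0,-0.001,0.025,0,0,0],[0,0,0,0.02,0,0,0],[0,0,0,0.003,0,0,0],[0,0,0,0,0,0,0],[0,0,0,0,0,0,0]]'; python3 - <<'E'
from h import *
import cv2
np.set_printoptions(precision=4,suppress=True)
goto(.507,-.2,.1148,.109)
t=grab_frame("top")[:,:,::-1];s=grab_frame("side")[:,:,::-1]
cv2.imwrite("pics/s3.png",s)
st=sensors.state();T=rot(st["tool_rot"]);p=np.array(st["tool_pos"])
for sx in(1,-1): print("pred hole px",proj("side",p+T@[sx*.048,0,.0098]))
for n,q in (("bore side0",[277.0,238.6]),):print(n,proj("side",[.507,-.2,.095]),q)
cv2.imwrite("pics/a3.png",np.hstack([cv2.resize(s[195:265,245:311],None,fx=6,fy=6,interpolation=2),cv2.resize(cv2.imread("pics/side0.png")[195:265,245:311],None,fx=6,fy=6,interpolation=2)]))
E
```

```text
time: 8.93
tool_pos: [0.509, -0.1996, 0.1525]
tool_rot: [0.001, 0.667, 0.745, 0.0]
contact_force: [0.1, 0.3, -3.1]
gripper_width: 0.316
grasp_force: 60.0
t 8.925 d [-0.0001 -0.0021  0.0377] rv [0.0021 0.0013 0.0021] pos [ 0.509  -0.1996  0.1525] F [ 0.1  0.3 -3.1] M [-0.01 -0.02  0.06] w 0.316 j [-0.51 -0.07  1.87  0.    1.34 -0.62]
pred hole px [264.166  215.7237]
pred hole px [289.5959 234.2743]
bore side0 [275.4077 237.8719] [277.0, 238.6]
```

View pics/a3.png

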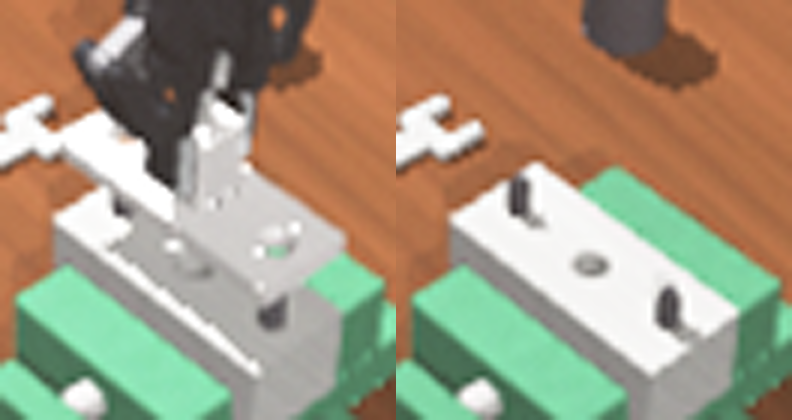

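In the side crop the near hole is at about (277,242), 1 px right of and 0.6 px below its prediction. The bore shows nearly the same offset, so this is camera bias. I'll work out the dowel targets with that bias removed.

```bash
python3 - <<'E'
from h import *
np.set_printoptions(precision=4,suppress=True)
b=np.array([1.15,.65])
P=lambda cx,cy:np.array([(cx+.5)/6-.5+245,(cy+.5)/6-.5+195])-b
print("bore",onz("side",P(194,264),.095))
a,c=onz("side",P(123,197),.106),onz("side",P(272,308),.106);print(a,c,(a+c)/2,np.linalg.norm(a-c),np.arctan2(*(c-a)[1::-1])+np.pi/2)
E
```

```text
bore [ 0.5077 -0.2008  0.095 ]
[ 0.5006 -0.156   0.106 ] [ 0.5117 -0.2503  0.106 ] [ 0.5062 -0.2032  0.106 ] 0.09495882276390248 0.1169800003337762
```

```bash
python3 shift.py '[[0,-0.001,-0.002,0.006,0.002,0.001,0.001],[0,0,0,0.006,0,0,0],[0,0,0,0.005,0,0,0],[0,0,0,0.004,0,0,0],[0,0,0,0,0,0,0]]';  python3 -c "
from h import *
goto(.507,-.2008,.1148,.11)"
```

```text
time: 9.65
tool_pos: [0.5067, -0.2006, 0.1303]
tool_rot: [-0.0, 0.667, 0.745, -0.0]
contact_force: [1.7, 0.3, -3.9]
gripper_width: 0.317
grasp_force: 60.3
t 9.65 d [-0.0003  0.0003  0.0155] rv [-0.0008 -0.0005  0.0001] pos [ 0.5067 -0.2006  0.1303] F [ 1.7  0.3 -3.9] M [-0.02 -0.32  0.03] w 0.317 j [-0.51 -0.05  1.89 -0.    1.3  -0.62]
```

```bash
python3 shift.py '[[0,0,0.0008,0.002,0,0,0],[0,0,0,0.002,0,0,0],[0,0,0,0.002,0,0,0],[0,0,0,0,0,0,0]]';  python3 -c "
from h import *
goto(.507,-.2008,.1148,.11)"
```

```text
time: 10.15
tool_pos: [0.5076, -0.2006, 0.1245]
tool_rot: [-0.0, 0.667, 0.745, -0.0]
contact_force: [3.3, -0.8, -4.4]
gripper_width: 0.322
grasp_force: 60.2
t 10.15 d [-0.0001 -0.0007  0.0097] rv [-0.0003 -0.0001  0.0001] pos [ 0.5076 -0.2006  0.1245] F [ 3.3 -0.8 -4.4] M [-0.23 -0.67  0.14] w 0.322 j [-0.51 -0.04  1.89 -0.    1.29 -0.62]
```

```bash
python3 shift.py '[[0,0,0.0012,0,0,0,0],[0,0,0,0.001,0,0,0],[0,0,0,0.001,0,0,0],[0,0,0,0,0,0,0]]';  python3 -c "
from h import *
goto(.507,-.2008,.1148,.11)"
```

```text
time: 10.65
tool_pos: [0.5081, -0.2002, 0.122]
tool_rot: [-0.001, 0.667, 0.745, -0.0]
contact_force: [0.8, -0.7, -4.6]
gripper_width: 0.316
grasp_force: 60.1
t 10.65 d [-0.0005 -0.0011  0.0072] rv [-0.0022 -0.0011 -0.0001] pos [ 0.5081 -0.2002  0.122 ] F [ 0.8 -0.7 -4.6] M [-0.16 -0.2   0.07] w 0.316 j [-0.51 -0.04  1.89 -0.    1.29 -0.62]
```

Better. I'll continue down to about 1 mm above the seat.

```bash
python3 shift.py '[[0,0,0.0002,0.002,0,0,0],[0,0,0,0.002,0,0,0],[0,0,0,0.002,0,0,0],[0,0,0,0,0,0,0]]';  python3 -c "
from h import *
goto(.507,-.2008,.1148,.11)"
```

```text
time: 11.15
tool_pos: [0.5083, -0.2001, 0.1159]
tool_rot: [-0.001, 0.667, 0.745, -0.0]
contact_force: [-0.2, -0.5, -4.0]
gripper_width: 0.318
grasp_force: 60.1
t 11.15 d [-0.0006 -0.0014  0.0011] rv [-0.0022 -0.0013 -0.    ] pos [ 0.5083 -0.2001  0.1159] F [-0.2 -0.5 -4. ] M [-0.07  0.   -0.  ] w 0.318 j [-0.51 -0.03  1.9  -0.    1.28 -0.62]
```

```bash
python3 shift.py '[[0,0,0,0.001,-0.002,-0.001,0],[0,0,0,0.001,0,0,0],[0,0,0,0,0,0,0]]';  python3 -c "
from h import *
goto(.507,-.2008,.1148,.11)"
```

```text
time: 11.52
tool_pos: [0.5085, -0.2002, 0.1148]
tool_rot: [0.0, 0.667, 0.745, 0.0]
contact_force: [-2.0, 0.7, 0.1]
gripper_width: 0.314
grasp_force: 60.6
t 11.525 d [-0.0005 -0.0016 -0.    ] rv [0.0003 0.     0.0001] pos [ 0.5085 -0.2002  0.1148] F [-2.   0.7  0.1] M [0.16 0.34 0.01] w 0.314 j [-0.51 -0.03  1.9   0.    1.27 -0.62]
```

```bash
python3 shift.py '[[0,0,0,0.0004,0,0,0],[0.45,0,0,0,0,0,0],[0.7,0,0,0,0,0,0],[0.8,0,0,0,0,0,0],[0.8,0,0,0,0,0,0]]'; python3 shift.py '[[0.8,0,0,-0.02,0,0,0],[0.8,0,0,-0.03,0,0,0],[0.8,0,0,-0.03,0,0,0],[0.8,0,0,-0.02,0,0,0],[0,0,0,0,0,0,0]]'; python3 - <<'E'
from h import *
import cv2
np.set_printoptions(precision=4,suppress=True)
goto(.5085,-.2002,.18,.11)
s=grab_frame("side")[:,:,::-1]
print(proj("side",[.5085,-.2002,.177]))
cv2.imwrite("pics/a4.png",cv2.resize(s[170:270,230:330],None,fx=6,fy=6,interpolation=2))
E
```

```text
time: 12.15
tool_pos: [0.5087, -0.2003, 0.114]
tool_rot: [0.0, 0.667, 0.745, 0.0]
contact_force: [-0.7, 0.3, 0.7]
gripper_width: 0.8
grasp_force: 0.0
time: 12.78
tool_pos: [0.5096, -0.2008, 0.2168]
tool_rot: [0.003, 0.667, 0.745, 0.001]
contact_force: [0.0, 1.0, -0.7]
gripper_width: 0.602
grasp_force: 0.0
t 12.775 d [ 0.0009 -0.0012  0.0367] rv [ 0.0044  0.003  -0.    ] pos [ 0.5096 -0.2008  0.2168] F [ 0.   1.  -0.7] M [-0.   -0.03  0.01] w 0.602 j [-0.51 -0.13  1.81  0.    1.45 -0.62]
[277.1272 215.3017]
```

View pics/a4.png

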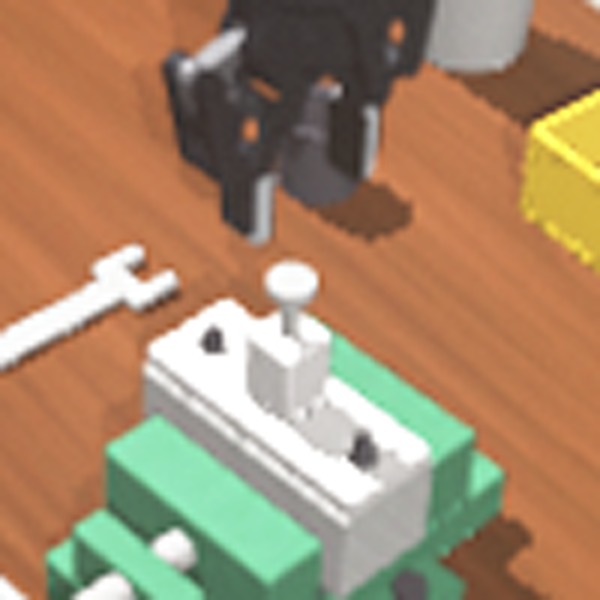

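The gauge is seated with both dowels through the plate, at crop (211,340) and (362,450). The pin head is up at (292,278), where it was expected. Next I'll shut the fingers and press.

```bash
python3 shift.py '[[0,0.001,-0.001,0.01,0.004,0.003,0],[0,0,0,0.015,0,0,0],[0,0,0,0.005,0,0,0],[0,0,0,0,0,0,0],[0,0,0,0,0,0,0]]'; python3 -c "
from h import *
goto(.5085,-.2002,.18,.11)"
```

```text
time: 13.45
tool_pos: [0.5075, -0.1994, 0.1841]
tool_rot: [-0.002, 0.667, 0.745, -0.0]
contact_force: [-0.4, -0.5, -0.0]
gripper_width: -0.002
grasp_force: 0.0
t 13.45 d [-0.0009  0.0009  0.0041] rv [-0.0033 -0.0026 -0.    ] pos [ 0.5075 -0.1994  0.1841] F [-0.4 -0.5 -0. ] M [-0.02 -0.05 -0.02] w -0.002 j [-0.51 -0.1   1.84  0.    1.4  -0.62]
```

```bash
python3 shift.py '[[0,-0.0005,0.0005,0.005,-0.0015,-0.001,0],[0,0,0,0.005,0,0,0],[0,0,0,0.005,0,0,0],[0,0,0,0.005,0,0,0],[0,0,0,0,0,0,0]]'; python3 -c "
from h import *
goto(.5085,-.2002,.158,.11)"
```

```text
time: 14.08
tool_pos: [0.5082, -0.1999, 0.1642]
tool_rot: [-0.001, 0.667, 0.745, -0.0]
contact_force: [0.9, -0.5, 4.6]
gripper_width: -0.0
grasp_force: 2.0
t 14.075 d [-0.0003  0.0003  0.0062] rv [-0.001  -0.0011 -0.    ] pos [ 0.5082 -0.1999  0.1642] F [ 0.9 -0.5  4.6] M [-0.12 -0.17  0.01] w -0.0 j [-0.51 -0.08  1.86  0.    1.36 -0.62]
```

Spring force is 4.6 N at about 13 mm, as expected. I'll press on to the bottom.

```bash
python3 shift.py '[[0,0,0,0.003,0,0,0],[0,0,0,0.002,0,0,0],[0,0,0,0.001,0,0,0],[0,0,0,0.001,0,0,0],[0,0,0,0,0,0,0]]'; python3 -c "
from h import *
goto(.5085,-.2002,.158,.11)"
```

```text
time: 14.7
tool_pos: [0.5082, -0.1999, 0.158]
tool_rot: [-0.001, 0.667, 0.745, -0.0]
contact_force: [0.4, 0.1, 8.0]
gripper_width: -0.001
grasp_force: 3.9
t 14.7 d [-0.0003  0.0002  0.    ] rv [-0.001 -0.001  0.   ] pos [ 0.5082 -0.1999  0.158 ] F [0.4 0.1 8. ] M [-0.01 -0.01  0.01] w -0.001 j [-0.51 -0.08  1.87  0.    1.35 -0.62]
```

```bash
python3 shift.py '[[0,0,0,0.0007,0,0,0],[0,0,0,0,0,0,0],[0,0,0,0,0,0,0],[0,0,0,0,0,0,0],[0,0,0,0,0,0,0]]';python3 shift.py '[[0,0,0,0,0,0,0],[0,0,0,0,0,0,0],[0,0,0,0,0,0,0],[0,0,0,0,0,0,0],[0,0,0,0,0,0,0]]'; python3 shift.py '[[0,0,0,0,0,0,0],[0,0,0,0,0,0,0],[0,0,0,0,0,0,0]]'
```

```text
time: 15.32
tool_pos: [0.5083, -0.1999, 0.158]
tool_rot: [-0.001, 0.667, 0.745, -0.0]
contact_force: [-0.6, -0.1, 11.3]
gripper_width: -0.001
grasp_force: 5.2
time: 15.95
tool_pos: [0.5083, -0.1999, 0.158]
tool_rot: [-0.001, 0.667, 0.745, -0.0]
contact_force: [-1.1, 0.7, 11.6]
gripper_width: 0.0
grasp_force: 5.2
time: 16.32
tool_pos: [0.5083, -0.2, 0.158]
tool_rot: [-0.001, 0.667, 0.745, -0.0]
contact_force: [-1.2, 0.1, 10.5]
gripper_width: 0.004
grasp_force: 5.2
```

Bottomed: the force rose to 11 N with no further motion, and I held it for over 1.5 s. Now release it gently.

```bash
python3 shift.py '[[0,0,0,-0.008,0,0,0],[0,0,0,-0.01,0,0,0],[0,0,0,-0.02,0,0,0],[0,0,0,-0.03,0,0,0],[0,0,0,-0.04,0,0,0]]';python3 shift.py '[[0,0,0,-0.03,0,0,0],[0,0,0,0,0,0,0],[0,0,0,0,0,0,0],[0,0,0,0,0,0,0]]'; python3 - <<'E'
from h import *
import cv2
s=grab_frame("side")[:,:,::-1]
cv2.imwrite("pics/a5.png",cv2.resize(s[120:320,180:380],None,fx=3,fy=3,interpolation=2))
E
```

```text
time: 16.95
tool_pos: [0.5067, -0.1991, 0.2637]
tool_rot: [-0.004, 0.667, 0.745, -0.001]
contact_force: [-0.4, -0.1, 0.6]
gripper_width: 0.001
grasp_force: 0.0
time: 17.45
tool_pos: [0.5072, -0.1994, 0.292]
tool_rot: [-0.003, 0.667, 0.745, -0.001]
contact_force: [0.5, 0.6, -0.8]
gripper_width: -0.004
grasp_force: 0.0
```

View pics/a5.png

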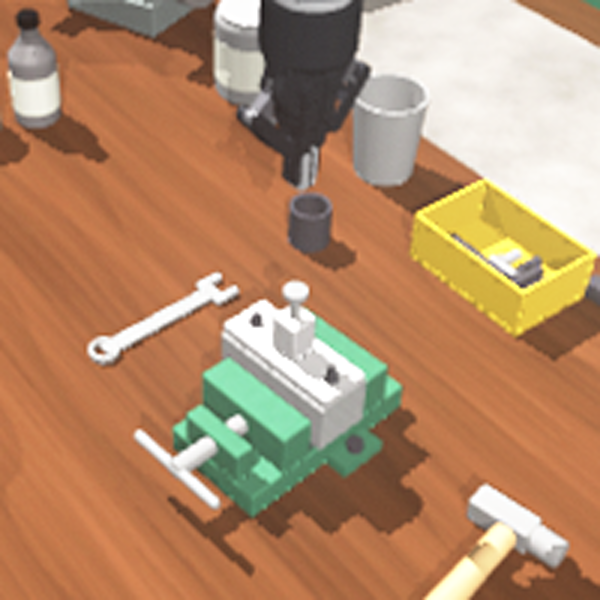

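The gauge is still seated and flush, the pin is back up at crop (294,292), the robot is clear and the bystanders haven't moved.

```bash
python3 -c "
from plant import manip, sensors, grab_frame, camera_params
print(manip.job_done())"
```

```text
the job is handed in; nothing more can be done
None
```

The job is handed in, verdict not shown: the gauge is seated flush over both dowels, the pin was held at the bottom of the bore for over 1.5 s and is back up, and the arm is clear.

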